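# Pump up the bench pressure tester until its indicator pin is fully out

### The job

Pressurise the sensor on the bench test pump: press the black mushroom knob of the plunger down through its full stroke with the fingertips and let it spring right back up, over and over, until the indicator pin stands fully out of its brass housing, then leave the knob up. Nothing is to be lifted: do not touch the indicator pin, do not press the small release button beside it, do not shift the pump, and leave the spare sensor, breadboard, tray and pliers around it where they are.

Things in the scene. Friction and masses are not known exactly. Their poses are not given: they have to be found in the camera images.
- pump: Hand pump for testing pressure sensors, free-standing on rubber feet, 2.6 kg. Base plate spans x -55..+70, y -65..+160 mm. In a row along its +y: pump barrel (44 mm across, 106 mm high) with the plunger; then, on a block 52 mm high, indicator (y 72), release button (y 104), a sensor under test (y 136, top at 122 mm). Air reservoir beside at x +45. Origin: plunger axis, table level; z up.
- knob_top (a point): Centre of the top of the plunger's black mushroom knob: 46 mm across, flat over the middle 38 mm, 18 mm high, on a 12 mm steel rod. 153.5 mm above the table at rest, 125.5 mm when bottomed; moves with the knob. Press straight down here: nothing else on the pump is as high as the bottomed knob.
- plunger_stroke (a joint): How far the plunger is pressed down, m: 0 = fully up (rest), 0.028 = bottomed on a hard stop. A spring drives it back up when let go, within 0.1 s: it needs about 5 N to start and 14 N at the bottom.
- pin_rise (a joint): How far the indicator pin has come out, m: 0 in, about 0.030 fully out; starts at 0 to 0.010. It rises only on down-strokes and stays: 5 mm per full stroke (the first 2 to 7 mm), so 4 to 6 full strokes are needed. Short strokes give nothing: a stroke must start within 3 mm of rest and end below about 23 mm. Once the pin is fully out, more strokes change nothing and do no harm.
- indicator_pin: Indicator pin: plain steel, 12 mm across, upright in a brass housing 23 mm across (top 82 mm above the table), 72 mm from the plunger axis along the pump's +y. It stands 3 mm out of the housing when in, 33 mm when fully out; then the dark ring 3 mm wide at its foot is clear of the housing. Not to be touched. Origin on its axis, 34 mm below its top; moves with it.
- pin_top (a point): Centre of the indicator pin's top face: 85 mm above the table with the pin in, 115 mm when fully out.
- release_top (a point): Top of the pressure release button: steel, 12 mm across, 73 mm above the table, between the indicator and the sensor under test. Not to be pressed.
- release_travel (a joint): How far the release button is pressed in, m: 0 = out (it must stay so), 0.004 = fully in.
- spare_sensor: Bystander: loose spare pressure sensor, steel, 28 mm across, 70 mm tall, standing on its black plug with the thread up, near the pump. Origin: centre of its underside.
- breadboard: Bystander: white breadboard with chips and jumper wires on a wooden board 110 x 170 mm, about 42 mm high over the wires. Origin: centre of its underside.
- parts_tray: Bystander: small open red plastic tray 75 x 55 x 35 mm. Origin: centre of its underside.
- pliers: Bystander: pliers with red handles lying flat, 155 mm long, 12 mm high, jaws towards its +x. Origin: under the pivot, at table level.

How it is judged:
At the end, for the whole second after the job is handed in: Indicator pin fully out (at least 27.5 of its 30 mm); plunger back up (within 3 mm of rest); release button out; pump, spare sensor, breadboard, tray and pliers within 20 mm of where they started, the sensor upright (value of joint pin_rise above 0.0275 m and value of joint plunger_stroke below 0.003 m and value of joint release_travel below 0.0015 m and distance of each of pump, spare_sensor, breadboard, parts_tray, pliers from where it was at the start of the episode below 0.02 m and angle between pump's own z axis and vertical below 0.05 rad and angle between spare_sensor's own z axis and vertical below 0.1 rad); the robot touches nothing.
It fails at once if the robot touches the indicator pin (contact force between indicator_pin and the fingers above 0.3 N or contact force between indicator_pin and the arm above 0.3 N).
It fails at once if the release button is pressed in by more than 1.5 mm (value of joint release_travel above 0.0015 m).
It fails at once if the pump is lifted by more than 6 mm, tipped by more than 6 degrees or shifted by more than 20 mm (height (world z) of pump above 0.006 m or angle between pump's own z axis and vertical above 0.105 rad or distance of pump from where it was at the start of the episode above 0.02 m).
It fails at once if a bystander is lifted or moved by more than 20 mm (distance of any of spare_sensor, breadboard, parts_tray, pliers from where it was at the start of the episode above 0.02 m).
It also fails if it takes over 45 s, if anything falls off the work surface, if the arm or the gripper's body presses on something with over 40 N, if the wrist force passes 120 N, or if a joint passes its speed limit or range.

### The arm

A 6-joint arm with a two-finger parallel gripper is mounted at the origin on the work surface. World frame = base frame: x ahead of the robot, y to its left, z up, the work surface at z = 0. Lengths are in m, angles in rad, forces in N, time in s.
With the tool pointing down it reaches from about 0.275 to 0.875 m from the base axis. Payload 12.5 kg.
Tool frame: the origin (TCP) lies at the very end of the fingers, on their centre line; the grasp point (between the pads) lies 19 mm behind it; z points along the fingers, y is the line along which they close (so a half turn about z gives the same grasp; the last joint's range is limited). The gripper opens to 85 mm and grips with 20 to 120 N. Pads are 22 mm wide; open, the fingers measure 114 mm over their backs; the gripper's body (76 mm by 85 mm) begins 54 mm behind the grasp point. The pads swing forward as they close: fully open they stand 13 mm farther back than shut.
Start: joints at [-1.353, 0.351, 1.652, -0, 1.139, -0.085], TCP at [0.164, -0.525, 0.231] pointing down, gripper open.
Joint ranges: [-2.75, 2.75], [-0.79, 2.1], [0.01, 2.65], [-1.57, 4.71], [0.07, 3.14], [-2.87, 2.87]. Speed limits (rad/s): [2.22, 2.22, 2.79, 3.14, 3.14, 3.14].

### API

Orientations are given as a 3x3 rotation matrix whose columns are the frame's x, y, z axes.
In Python, from bench import manip gives the robot as it stands. Calls block until the motion is done:
- manip.move_ptp(position, orientation): joint-space move of the TCP to a pose.
- manip.move_l(position, attitude=None, max_speed=0.15): straight line of the TCP; attitude=None keeps the orientation; max_speed is the mean speed in m/s.
- manip.move_j(angles): joint-space move.
- manip.set_gripper(opening, effort=None): opening from 0.0 (shut) to 1.0 (fully open); effort is the grip in N (None keeps the last); returns when the fingers have stopped.
- manip.dwell(seconds).
- manip.inverse_kinematics(position, orientation): joint angles nearest the present ones, or None.
- manip.grab_frame(name): name is "scene" or "top" or "wrist"; returns (picture, depth): 480x640x3 uint8, red, green, blue; 480x640 float32, m along the optical axis (not along the pixel's ray), 0 where there is no reading.
- manip.get_calibration(name): a dict with "camera_matrix" (3x3 intrinsics, pixels), "R" (3x3) and "t" (3): a world point X has camera coordinates R X + t. Camera axes: x right, y down, z forward; pixel columns grow to the right and rows downward; lengths in m; the calibration is good to about 2 mm. A picture is of the moment at which its call begins: read the wrist's pose just before it. get_calibration takes no time and is no camera call; for the wrist camera it gives the pose at the moment of the call.
A pose or a line that the arm cannot do raises manip.Unreachable and nothing moves.
- manip.sign_off(): hands the job in; it is judged then, once.
Trained networks look in the newest picture that a camera, given by its name, has taken for a name from the list of things; names that differ only in an ending like _2 or _b are one class to them, and where a whole thing is asked for, a point or a joint stands for the part that bears it (a point fixed in the world has none). Each returns a list of dicts, best first, with "confidence" (0 to 1); they miss things now and then, are a little off and sometimes report something else, mostly with a low value. They report only what shows in the picture. A call takes as long as a camera call.
- manip.look_for(camera, name): "at" ([x, y, z] in m, in world coordinates, good to about 4 mm: the middle of the surface that is visible of it).
Readings, each from a call of its own:
- manip.current_time(): time.
- manip.current_qpos(): joint angles.
- manip.current_joint_vel(): joint speeds.
- manip.current_joint_torque(): joint torques, N m.
- manip.current_ee_pos(): TCP position.
- manip.current_tcp_rot(): TCP orientation.
- manip.current_force(): force on the tool from outside, world axes, zero at the start.
- manip.current_ft_torque(): the same for the moment, N m.
- manip.current_grip_width(): opening from 0.0 (shut) to 1.0 (fully open).
- manip.current_grip_force(): force on a finger pad.
Only numpy, scipy, OpenCV 4.12 (cv2) and the standard library are available. Lean on these libraries where they do the work, as an engineer would, in place of code of your own. Each camera call takes 0.05 s, during which the arm holds its last target. There are 200 camera calls.

## Working session

There is one attempt and no reset: what is moved stays moved. The work goes in short steps, each a Python script; the robot and the scene stay as the last script left them, time stands still between calls to the robot, and variables do not carry over. Pictures are saved under pics/ and viewed, at most 10 in all, crops included, and the job is handed in when it is done.

```bash
mkdir -p pics
python3 - <<'E'
from bench import manip
import cv2
for c in("scene","top"):
    p,d=manip.grab_frame(c); cv2.imwrite(f"pics/{c}0.png",p[:,:,::-1])
    for n in("knob_top","pin_top","release_top","pump","spare_sensor","indicator_pin"):
        print(c,n,[(r["at"],r["confidence"]) for r in manip.look_for(c,n)[:2]])
print(manip.current_time(),manip.current_tcp_rot())
E
```

```text
scene knob_top [([0.5662, -0.0376, 0.1514], 0.64), ([0.7352, 0.0284, 0.0184], 0.61)]
scene pin_top [([0.5653, 0.0328, 0.0935], 0.64)]
scene release_top []
scene pump [([0.5809, 0.0495, 0.0486], 0.78)]
scene spare_sensor [([0.4552, 0.0221, 0.0406], 0.8)]
scene indicator_pin [([0.5615, 0.037, 0.0928], 0.59)]
top knob_top [([0.5658, -0.0429, 0.1533], 0.57)]
top pin_top [([0.657, -0.2044, 0.006], 0.33)]
top release_top [([0.5577, 0.0611, 0.0721], 0.58)]
top pump [([0.554, 0.008, 0.0346], 0.75)]
top spare_sensor [([0.4499, 0.0109, 0.0583], 0.58), ([0.555, 0.0063, 0.0312], 0.3)]
top indicator_pin [([0.5584, 0.0277, 0.0964], 0.43)]
0.7 [[ 9.54506464e-01  2.98190223e-01  9.45408474e-06]
 [ 2.98190223e-01 -9.54506464e-01 -3.20711186e-05]
 [-5.39309004e-07  3.34312056e-05 -9.99999999e-01]]
```

View pics/scene0.png

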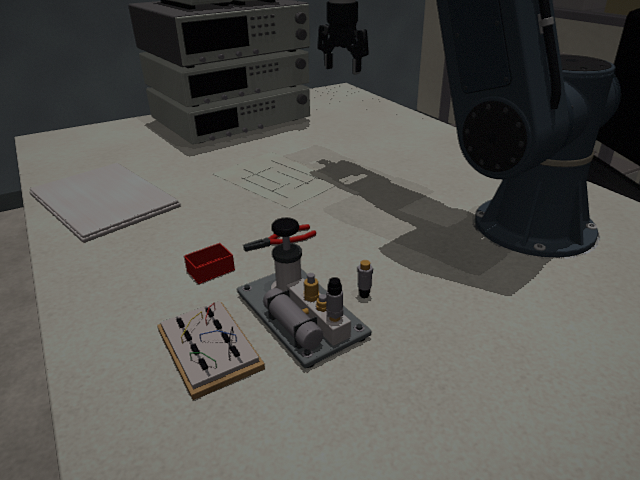

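View pics/top0.png

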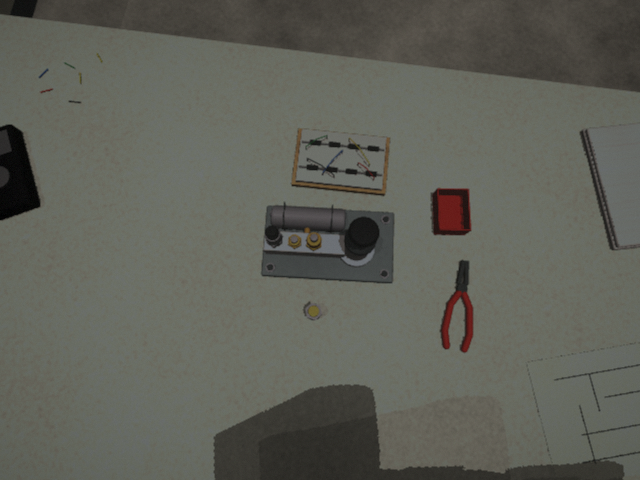

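The scene view shows the knob at about (286,227), the brass indicator at (311,285) and the spare sensor at (365,280). In the top view the knob is at (362,236), the indicator at (314,240) and the release button at (294,241). The pump's +y is about world +y, and this agrees with the network positions. Next I go above the knob and refine from depth.

```bash
cat > h.py <<'E'
from bench import manip
import numpy as np, cv2
def cloud(c):
    k=manip.get_calibration(c); p,d=manip.grab_frame(c)
    K,R,t=(np.array(k[n]) for n in("camera_matrix","R","t"))
    v,u=np.mgrid[:480,:640]
    X=np.stack([(u-K[0,2])/K[0,0]*d,(v-K[1,2])/K[1,1]*d,d],-1)
    return p,d,(X-t.reshape(3))@R
def knob(c,z0=.148,z1=.160,xy=(.566,-.040)):
    p,d,W=cloud(c)
    m=(d>0)&(W[...,2]>z0)&(W[...,2]<z1)&(np.hypot(W[...,0]-xy[0],W[...,1]-xy[1])<.04)
    Q=W[m]; return p,len(Q),Q.min(0),Q.max(0),np.median(Q,0)
E
python3 - <<'E'
from h import *
print(*knob("top")[1:]); print(*knob("scene")[1:])
R=np.array([[0,1,0],[1,0,0],[0,0,-1.]])
for s in (1,-1):
    Q=R*np.array([s,s,1]); q=manip.inverse_kinematics([.566,-.04,.25],Q); print(s,q)
    if q is not None and abs(q[5])<2.5: break
manip.move_ptp([.566,-.09,.27],Q)
manip.set_gripper(0.0,40)
p,*r=knob("wrist"); print(*r)
cv2.imwrite("pics/w1.png",p[:,:,::-1])
for n in("knob_top","pin_top","release_top"): print(n,manip.look_for("wrist",n)[:2])
print(manip.current_time(),manip.current_ee_pos(),manip.current_force())
E
```

```text
726 [ 0.54323947 -0.06423104  0.14803903] [ 0.58766204 -0.02028201  0.15741709] [ 0.56452803 -0.04184017  0.15319646]
378 [ 0.5444349  -0.06279691  0.14812185] [ 0.58841715 -0.01739971  0.15643669] [ 0.56872372 -0.03579992  0.15427982]
1 [-1.52597165e-01  3.64050604e-01  1.58413632e+00 -4.44089210e-16
  1.19340573e+00 -1.52597165e-01]
3267 [ 0.54298225 -0.06340603  0.14800034] [ 0.58662181 -0.02013077  0.15528227] [ 0.56450338 -0.04094141  0.15278466]
knob_top [{'at': [0.5636, -0.0392, 0.1532], 'confidence': 0.9}]
pin_top [{'at': [0.5628, 0.0297, 0.0936], 'confidence': 0.52}]
release_top [{'at': [0.5538, 0.058, 0.074], 'confidence': 0.46}]
3.8917 [ 0.56599818 -0.08998577  0.26999042] [-0.37050457 -0.2677878   0.27908894]
```

View pics/w1.png

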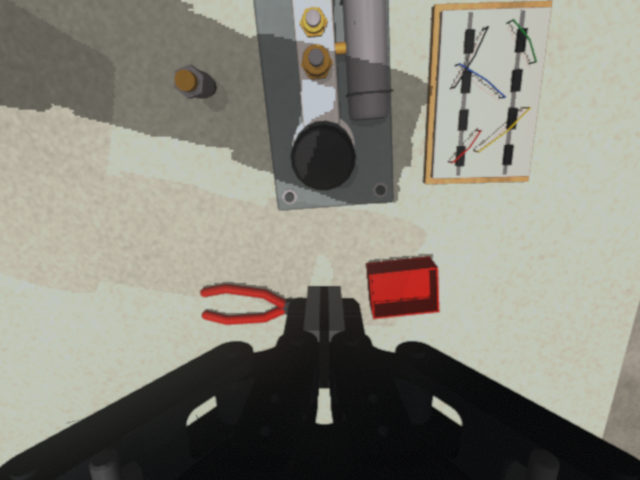

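The wrist view shows the knob at (323,155), with the indicator at (317,60), the release button at (314,20) and the shut fingers at (322,300). The knob centre is (0.565, -0.0415), and its measured height of 0.153 matches the given value. First stroke now, checking force at the bottom.

Run:
```python
from h import *
x,y=.565,-.0415
manip.move_l([x,y,.175],max_speed=.15)
f0=np.array(manip.current_force())
for i in range(2):
    manip.move_l([x,y,.1265],max_speed=.08); f=manip.current_force()
    manip.dwell(.1)
    print(i,f-f0,np.array(manip.current_force())-f0,manip.current_ee_pos())
    manip.move_l([x,y,.165],max_speed=.12); manip.dwell(.15)
    manip.grab_frame("scene"); print(manip.look_for("scene","pin_top")[:1])
print(manip.current_time())
manip.move_l([x,-.09,.2])
p,*r=knob("wrist"); print(*r); cv2.imwrite("pics/w2.png",p[:,:,::-1])
print(manip.look_for("wrist","pin_top"))
```

```text
0 [-2.97110323 -1.09971609 14.50822437] [-2.11076423 -0.11021745 13.18744563] [ 0.56567744 -0.04178967  0.12713061]
[]
1 [-1.9366137  -0.08780999 14.01873959] [-2.11528576  0.68061318 13.7231983 ] [ 0.56574616 -0.04159649  0.12697936]
[{'at': [0.5628, 0.0315, 0.0938], 'confidence': 0.47}]
7.7917
5883 [ 0.54265267 -0.06392293  0.14802275] [ 0.5869733  -0.01979696  0.15528171] [ 0.56461262 -0.04075556  0.15277406]
[{'at': [0.561, 0.0274, 0.1033], 'confidence': 0.76}]
```

Run:
```python
from h import *
x,y=.565,-.0415
manip.move_l([x,y,.17],max_speed=.15)
f0=np.array(manip.current_force())
for i in range(5):
    manip.move_l([x,y,.1255],max_speed=.08); manip.dwell(.1)
    print(i,np.array(manip.current_force())-f0,manip.current_ee_pos()[2])
    manip.move_l([x,y,.165],max_speed=.12); manip.dwell(.2)
manip.move_l([x,-.09,.23])
p,*r=knob("wrist"); print(*r); cv2.imwrite("pics/w3.png",p[:,:,::-1])
print(manip.look_for("wrist","pin_top"))
p,d,W=cloud("wrist")
m=(d>0)&(np.hypot(W[...,0]-.562,W[...,1]-.031)<.018); print(np.percentile(W[m][:,2],[50,90,95,99]))
p,_=manip.grab_frame("scene"); cv2.imwrite("pics/s3.png",cv2.resize(p[200:380,220:400,::-1],(600,600),interpolation=cv2.INTER_CUBIC))
print(manip.look_for("scene","pin_top"),manip.current_time())
```

```text
0 [-1.66150683  0.19043992 12.33332421] 0.12626414324339383
1 [-2.0604859   1.2337981  12.72519044] 0.1259772023409919
2 [-1.21170906  0.89990984 12.25149434] 0.1259671382343641
3 [-1.6356133   1.83436006 12.28963722] 0.12595566780775208
4 [-2.10443222  1.52941154 12.26686472] 0.12595927167671955
4494 [ 0.54273181 -0.06364465  0.14800793] [ 0.58673271 -0.02019676  0.15527568] [ 0.56493317 -0.04101587  0.15277549]
[{'at': [0.56, 0.0261, 0.1157], 'confidence': 0.64}]
[0.08026474 0.11418868 0.11481552 0.1155924 ]
[{'at': [0.5638, 0.0345, 0.1031], 'confidence': 0.45}] 17.1083
```

View pics/s3.png

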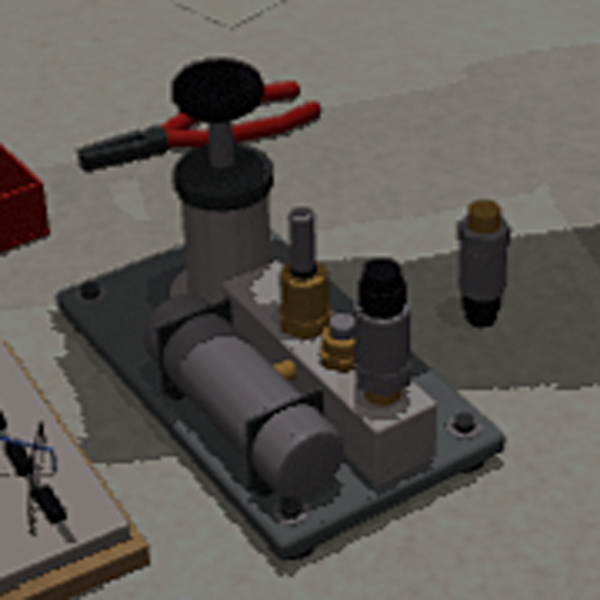

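View pics/w3.png

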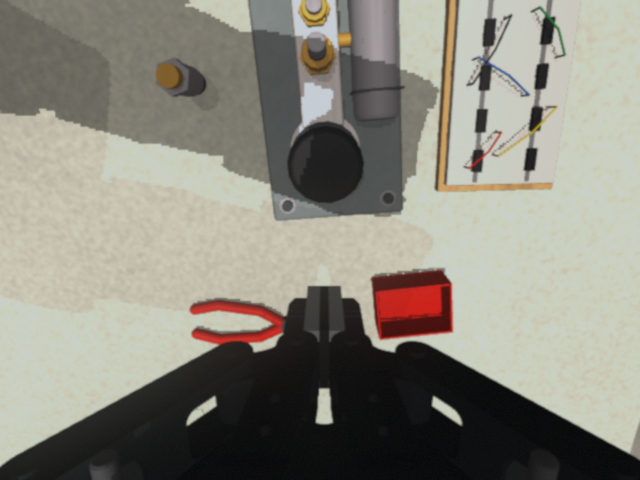

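In the scene crop the pin stands tall at (300,240), with the dark ring visible at its foot at about (303,268). Depth puts its top at about 0.115 m, which is fully out. The wrist view shows the knob up at (325,162) and the bystanders unmoved. I'll add two harmless strokes for margin and then hand in.

Run:
```python
from h import *
x,y=.565,-.0415
manip.move_l([x,y,.17])
for i in range(2):
    manip.move_l([x,y,.1255],max_speed=.08); manip.dwell(.1)
    manip.move_l([x,y,.165],max_speed=.12); manip.dwell(.2)
manip.move_l([x,-.09,.23]); manip.dwell(.3)
p,*r=knob("wrist"); print(*r)
p,d,W=cloud("wrist")
m=(d>0)&(np.hypot(W[...,0]-.562,W[...,1]-.031)<.018); print(np.percentile(W[m][:,2],[90,95,99]),manip.current_time())
if np.percentile(W[m][:,2],95)>.1135 and r[3][2]>.151: print(manip.sign_off())
```

```text
4485 [ 0.54288682 -0.06375398  0.14802978] [ 0.5869027  -0.02015495  0.15522631] [ 0.56460715 -0.04103034  0.15275568]
[0.11426409 0.11494127 0.11582607] 21.7833
the job is handed in; nothing more can be done
None
```

The job is handed in: after nine strokes the indicator pin measures fully out (top about 115 mm above the table), the knob is back up, the pump reads where it started, and the bystanders look unmoved; it took about 22 s.

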